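# Unhook the pusher and roll the steel roller home

## Robot

A 6-joint arm with a two-finger parallel gripper is mounted at the origin on the work surface. World frame = base frame: x ahead of the robot, y to its left, z up, the work surface at z = 0. Lengths are in m, angles in rad, forces in N, time in s.
With the tool pointing down it reaches from about 0.35 to 0.975 m from the base axis. Payload 4.9 kg.
Tool frame: the origin (TCP) lies at the very end of the fingers, on their centre line; the grasp point (between the pads) lies 19 mm behind it (manip.grip_point_offset is the distance from the TCP to the grasp point, in m); z points along the fingers, y is the direction in which the jaws open and shut (so a half turn about z gives the same grasp; the last joint's range is limited). The gripper opens to 85 mm and grips with 20 to 120 N. Pads are 22 mm wide; open, the fingers measure 114 mm over their backs; the gripper's body (76 mm by 85 mm) begins 54 mm behind the grasp point. The pads swing forward as they close: fully open they stand 13 mm farther back than shut.
Start: joints at [-1.296, 0.053, 1.613, -0, 1.476, -0.119], TCP at [0.24, -0.577, 0.231] pointing down, gripper open.
Joint ranges: [-3.01, 3.01], [-1.01, 2.22], [0.06, 2.58], [-1.02, 4.17], [0.09, 2.62], [-3.14, 3.14]. Speed limits (rad/s): [2.57, 2.57, 3.14, 3.14, 3.14, 3.14].

## Interface

Orientations are given as a 3x3 rotation matrix whose columns are the frame's x, y, z axes.
In Python, from workcell import manip, viewer gives the robot as it stands.
- The arm moves only by the tool move_arm, never from a script. Its argument "commands" is a list of rows, each an object with "hand": the finger opening in m, from 0 to 0.0854; "dp": the shift along the tool's x, y, z in m, a list of three; "twist": the turn, a rotation vector about the tool's x, y, z in rad, a list of three. A call has 1 to 10 rows; each row is the pose to reach, as a shift and turn from the pose commanded when the call began, along the tool's axes at that moment; what a row does not reach only later rows make up. A row lasts 1/10 s, in which the tool goes at most 50 mm and 8.59 degrees, less where a joint would pass 70% of its speed; a pose out of reach is approached as far as the arm can. A call with a gripper value outside its range is refused whole. The fingers move at their own pace and stop on an object; "grip_force" is the grip in N (left out, the last holds). Time passes only in rows, so rows that repeat a pose let the fingers close. It gives the time, the measured TCP pose, the force and the opening at its end, in the units of the state.
- manip.sense(): the state, without advancing time (a new reading comes with each control period).
- viewer.grab_frame(name): name is "side" or "top" or "wrist"; returns a dict with "img" (480x640x3 uint8, red, green, blue), "fovy" (degrees; the focal length in pixels is half the picture's height over the tangent of half this angle, whatever the lens; pixels are square), "cx", "cy" (the principal point, pixels), "T" (4x4, takes a point from camera to world coordinates). Camera axes: x right, y up, looking along -z (the intrinsics and any distortion apply to the point x, -y, -z); pixel columns grow to the right and rows downward; lengths in m; the calibration is good to about 2 mm. The wrist camera is an equidistant fisheye: a pixel r from the principal point sees the ray r / f radians off the axis. A picture is of the moment at which its call begins. There is no depth.
- manip.job_done(): hands the job in, once; it reports no verdict.
The state is a dict: "t": time; "joint_positions": joint angles; "joint_velocities": joint speeds; "effort": joint torques, N m; "tcp_pos": TCP position; "tcp_rot": TCP orientation; "contact_force": force on the tool from outside, world axes, zero at the start; "torque": the same for the moment, N m; "opening": finger opening in m.
Only numpy, scipy, OpenCV 4.12 (cv2) and the standard library are available. Lean on these libraries where they do the work, as an engineer would, in place of code of your own. Each camera call takes 0.05 s, during which the arm holds its last target. There are 200 camera calls.

## Task

Unhook the flat grey pusher from the display peg without straining the peg, and with it gently roll the steel roller along the glass track until it drops into the groove at the end stop, keeping the pusher right behind it. Then stand the pusher upright in the slotted black holder and let go. Do not touch the clean roller with the gripper, and leave the other things on the bench where they are.

Things in the scene. Friction and masses are not known exactly. Their poses are not given: they have to be found in the camera images.
- stand: Fixed display stand: black base (x -55 to 55, y -35 to 95, 10 high), aluminium post (30 wide in x, y 40 to 56, top at z 192) and one steel peg that points to the stand's -y. Origin on the bench straight below the point of the peg where the pusher hangs. The peg is stiff; more than 30 N on it, in any direction, is straining it.
- peg_hang (a point): Point on the peg's axis where the pusher hangs, 180 mm above the stand's origin, with the stand's (level) axes. The peg, 6 mm thick, runs from here towards -y at a slope that differs every time (from dipping 0.1 to climbing 0.36 rad) and is not measured: feel or see it. 90 mm along it a square tip turns up, 17 mm long, 65 degrees from the peg's line. A 16 mm collar begins 6 mm behind (+y).
- pusher_tab (a point): The pusher: a flat grey plastic plate 6 mm thick (its y), 180 tall (its z, up as it hangs and as it must stand), about 120 g, balancing 51 mm above the foot. This point is the middle of the grip tab, 152 mm above the foot; the tab is 36 wide (x), 103 to 180 mm above the foot. Below the slot the blade is 70 wide and 75 high.
- pusher_slot (a point): Centre of the pusher's rectangular slot, 18 wide (x) and 28 high (75 to 103 mm above the foot), right through the plate. The peg passes through it and its top edge hangs on the peg. To come off, the plate must be lifted about 17 mm relative to the peg and follow its slope, so that the tip passes through the slot, with 2 to 4 mm to spare above and below.
- pusher_foot (a point): Middle of the pusher's lower edge, same axes as pusher_tab.
- track: Fixed track, 120 wide (x) by 280 long (y), origin on the bench under its middle, z up. Level glass floor 12 mm above the bench and 96 wide, between two aluminium rails whose tops are 26 mm above the bench. The roller lies across it (along x) and is rolled towards -y. The end y = +140 is open.
- track_seat (a point): Centre of the roller when it is home: track y = -115, 19 mm above the bench, same axes as the track. There a groove 14 mm wide crosses the floor (the roller sinks 3 mm into it) right in front of the end stop, a bar 24 mm high whose face is 10.5 mm beyond this point.
- roller_center (a point): Centre of the steel roller, a plain cylinder 20 mm in diameter and 90 long (its x), about 200 g, resting loose on the glass; it rolls freely.
- holder: Fixed black holder block, 100 (x) by 50 (y) by 42 mm high, origin on the bench under its middle. A slot 14 mm wide, open at both ends, runs along its x; the slot's floor is 6 mm above the bench.
- spool: Bystander: small filament spool lying flat, 100 mm across, 48 high. Origin under its middle. It and the holder change places.
- carton: Bystander: white carton 60 x 110 x 75 high. Origin under its middle.
- hotend: Bystander: finned metal block 30 x 30 x 48 high. Origin under its middle.
- bracket: Bystander: blue printed bracket 50 x 30 x 30 high. Origin under its middle.
Things that resemble listed ones, but are neither listed nor needed, are in the scene too. Leave any blue or pink look-alike of the part that bears roller_center alone. Of the things that look like the part that bears pusher_tab, the larger one is meant.

How it is judged:
By the outcome, as a careful person would: the job done as asked, in the order asked, and still so for the second after the job is handed in, with the robot touching nothing.
It also fails if it takes over 64 s, if anything falls off the work surface, if the arm or the gripper's body presses on something with over 40 N, if the wrist force passes 120 N, or if a joint passes its speed limit or range.

## Working session

There is one attempt and no reset: what is moved stays moved. The work goes in short steps, Python scripts to look and compute and a tool call to move; the robot and the scene stay as the last step left them, time stands still between calls to the robot, and variables do not carry over. Pictures are saved under pics/ and viewed, about 8 in all and at most 12, crops included, and the job is handed in when it is done.

Besides the shell and the picture viewer there is one more tool, called after "Emit:" in YAML: its name, and indented under it one key for each argument. move_arm: Moves the arm, as the interface text tells. Its arguments: {"type":"object","properties":{"commands":{"type":"array"},"grip_force":{"type":"number"}},"required":["commands"]}

```bash
ls; mkdir -p pics; cat > h.py <<'E'
import numpy as np, cv2
from workcell import manip, viewer
def grab(n,save=None):
    f=viewer.grab_frame(n)
    if save: cv2.imwrite('pics/'+save,f['img'][:,:,::-1])
    return f
def ray(f,u,v):
    F=240/np.tan(np.radians(f['fovy'])/2); d=np.array([u-f['cx'],-(v-f['cy']),-F])
    T=np.array(f['T']); d=T[:3,:3]@d; return T[:3,3],d/np.linalg.norm(d)
def onz(f,u,v,z):
    o,d=ray(f,u,v); return o+d*(z-o[2])/d[2]
def proj(f,p):
    T=np.array(f['T']);F=240/np.tan(np.radians(f['fovy'])/2); c=T[:3,:3].T@(np.array(p)-T[:3,3])
    return np.array([f['cx']-F*c[0]/c[2], f['cy']+F*c[1]/c[2]])
def tri(f1,p1,f2,p2):
    o1,d1=ray(f1,*p1);o2,d2=ray(f2,*p2)
    A=np.stack([d1,-d2],1);s=np.linalg.lstsq(A,o2-o1,rcond=None)[0]
    a=o1+s[0]*d1;b=o2+s[1]*d2;return (a+b)/2,np.linalg.norm(a-b)
E
python3 - <<'E'
from h import *
for n in('side','top'):
    f=grab(n,n+'0.png');print(n,f['fovy'],f['cx'],f['cy'],f.keys());print(np.round(f['T'],3))
s=manip.sense();print(s['t'],s['tcp_pos'],np.round(s['tcp_rot'],3),manip.grip_point_offset)
E
```

```text
pics
side 53.364735441132744 327.98821762885996 249.99678535067483 dict_keys(['img', 'fovy', 'cx', 'cy', 'T'])
[[-0.989  0.125 -0.079  0.46 ]
 [-0.147 -0.767  0.624  0.577]
 [ 0.017  0.629  0.777  0.956]
 [ 0.     0.     0.     1.   ]]
top 45.49926908261321 310.75272415539007 240.18126933657246 dict_keys(['img', 'fovy', 'cx', 'cy', 'T'])
[[-0.012  0.996 -0.083  0.42 ]
 [-1.    -0.01   0.02  -0.042]
 [ 0.019  0.083  0.996  1.643]
 [ 0.     0.     0.     1.   ]]
0.1 [ 0.23963055 -0.57661013  0.23018042] [[ 0.923  0.384 -0.001]
 [ 0.384 -0.923  0.002]
 [ 0.    -0.002 -1.   ]] 0.0187
```

View pics/side0.png

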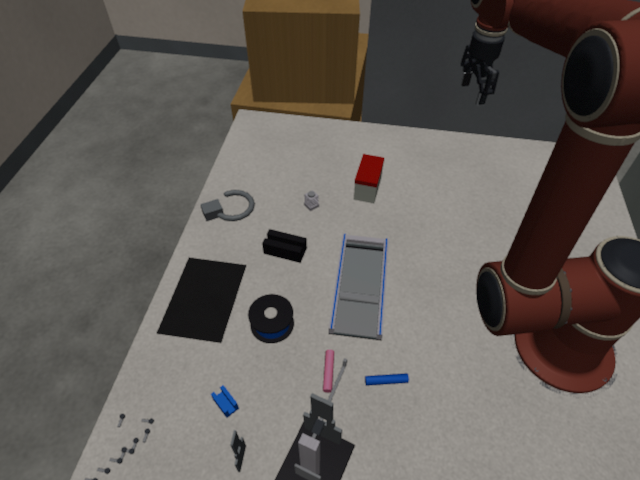

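View pics/top0.png

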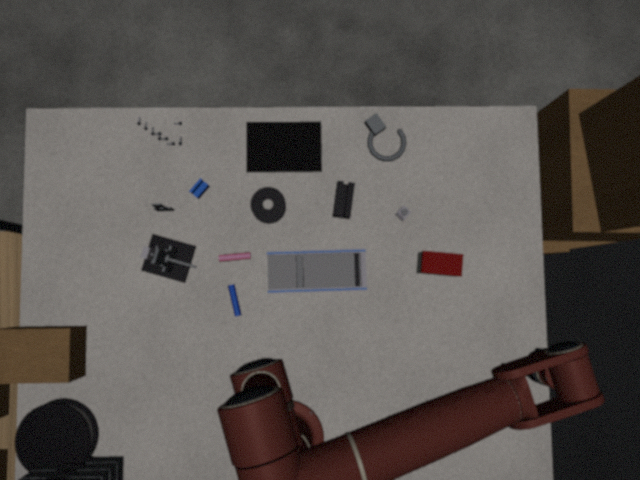

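Side view: stand at about (320,450) with the pusher on its peg (plate at ~(320,408)), small look-alike at (238,450). The track runs (357,245)-(357,330) with the steel roller at ~(358,297). Pink (329,370) and blue (387,379) rollers lie outside it. Holder at (285,246), spool at (271,318). The top view agrees: stand (170,258), track (317,270), roller (300,270), holder (344,199).

```bash
python3 - <<'E'
from h import *
t=cv2.imread('pics/top0.png');s=cv2.imread('pics/side0.png')
def c(im,x,y,w,h,k): return cv2.resize(im[y:y+h,x:x+w],None,fx=k,fy=k,interpolation=cv2.INTER_CUBIC)
a=c(t,130,190,80,110,5)   # 400x550
b=c(s,270,340,80,110,5)
a=np.clip(a*1.7,0,255).astype('uint8');b=np.clip(b*1.7,0,255).astype('uint8')
for im,x0,y0 in((a,130,190),(b,270,340)):
    for i in range(0,80,20): cv2.putText(im,str(x0+i),(i*5,10),0,.35,(0,0,255),1);cv2.line(im,(i*5,12),(i*5,20),(0,0,255),1)
    for i in range(0,110,20): cv2.putText(im,str(y0+i),(0,i*5+4),0,.35,(0,0,255),1)
cv2.imwrite('pics/c1.png',np.hstack([a,b]))
a=c(t,260,175,115,125,6.4)[:, :]
a=np.clip(a[:600]*1.5,0,255).astype('uint8')
for i in range(0,115,20): cv2.putText(a,str(260+i),(int(i*6.4),10),0,.4,(0,0,255),1)
for i in range(0,94,20): cv2.putText(a,str(175+i),(0,int(i*6.4)+4),0,.4,(0,0,255),1)
cv2.imwrite('pics/c2.png',cv2.resize(c(t,260,175,115,125,5),None,fx=1,fy=.96))
# numeric: track blue rails in both views, holder dark blob
f={'top':t,'side':s}
for n,im in f.items():
    hsv=cv2.cvtColor(im,cv2.COLOR_BGR2HSV)
    R=(slice(235,305),slice(255,375)) if n=='top' else (slice(225,345),slice(325,392))
    m=np.zeros(im.shape[:2],'uint8'); m[R]=cv2.inRange(hsv[R],(100,60,60),(130,255,255))
    ys,xs=np.nonzero(m);print(n,'rail px',len(xs))
    R2=(slice(172,226),slice(325,362)) if n=='top' else (slice(225,265),slice(255,315))
    m2=np.zeros_like(m);m2[R2]=(im[R2].max(2)<60)*255
    for mm in(m,m2):
        cs,_=cv2.findContours(mm,cv2.RETR_EXTERNAL,cv2.CHAIN_APPROX_NONE)
        for q in cs:
            if cv2.contourArea(q)>8 or len(q)>40: print(cv2.minAreaRect(q), np.round(cv2.boxPoints(cv2.minAreaRect(q))).tolist())
E
```

```text
top rail px 346
((317.00457763671875, 289.6513671875), (1.9687931537628174, 96.04681396484375), 88.26429748535156) [[269.0, 290.0], [365.0, 287.0], [365.0, 289.0], [269.0, 292.0]]
((316.0010986328125, 251.5373077392578), (1.9394346475601196, 96.0467758178711), 88.2901840209961) [[268.0, 252.0], [364.0, 249.0], [364.0, 251.0], [268.0, 254.0]]
((343.1654052734375, 199.5650634765625), (16.68475341796875, 35.137142181396484), 7.431407928466797) [[333.0, 216.0], [337.0, 181.0], [354.0, 183.0], [349.0, 218.0]]
side rail px 460
((382.84088134765625, 286.0233459472656), (2.473656415939331, 96.25393676757812), 3.9182491302490234) [[378.0, 334.0], [385.0, 238.0], [387.0, 238.0], [381.0, 334.0]]
((337.50994873046875, 280.9299621582031), (2.404163122177124, 95.03515625), 8.13010311126709) [[330.0, 328.0], [343.0, 234.0], [345.0, 234.0], [332.0, 328.0]]
((284.2647399902344, 245.44119262695312), (42.928802490234375, 24.496097564697266), 14.03624439239502) [[260.0, 252.0], [266.0, 228.0], [308.0, 239.0], [302.0, 263.0]]
```

View pics/c1.png

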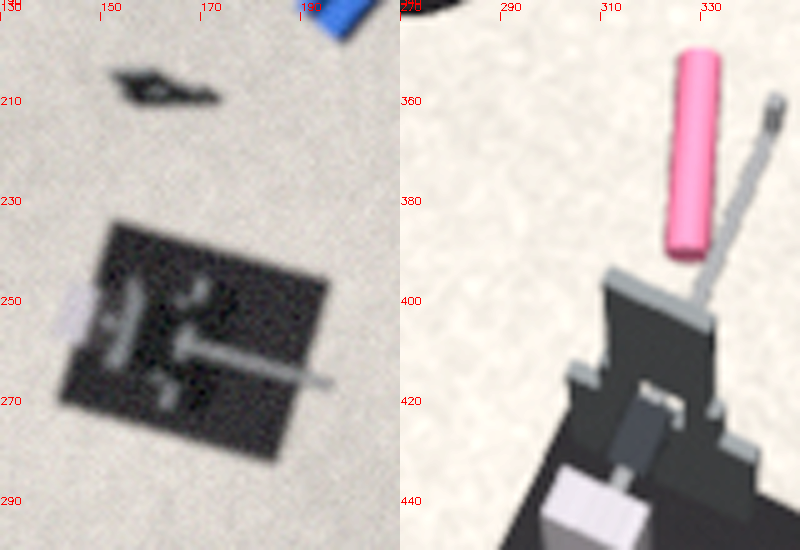

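View pics/c2.png

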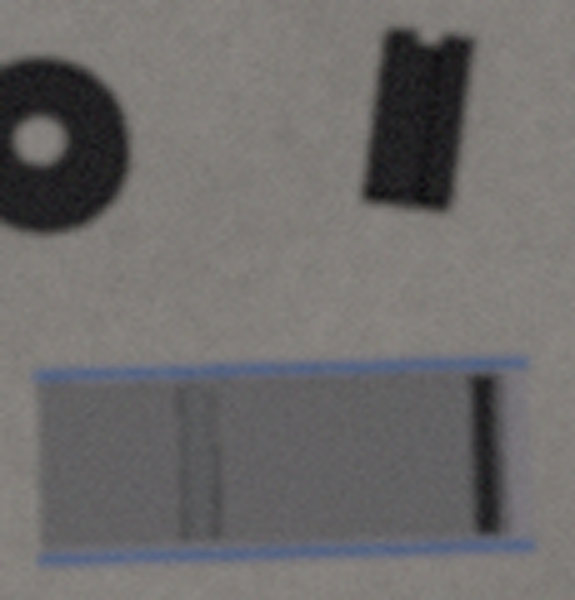

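```bash
python3 - <<'E'
from h import *
ft=viewer.grab_frame('top');fs=viewer.grab_frame('side')
print('t',manip.sense()['t'])
# track: rail centres end points, z=.026
for nm,f,P in(('top',ft,[(269,291),(365,288),(268,253),(364,250)]),('side',fs,[(379.5,334),(386,238),(331,328),(344,234)])):
    q=np.array([onz(f,*p,.026)[:2] for p in P]);d=(q[0]-q[1])/np.linalg.norm(q[0]-q[1]);d2=(q[2]-q[3])
    print(nm,'track c',q.mean(0).round(4),'ydir ang',np.arctan2(d[1],d[0]).round(4),np.arctan2(d2[1],d2[0]).round(4),'len',np.linalg.norm(q[0]-q[1]).round(4),'w',np.linalg.norm(q[0]-q[2]).round(4))
P=[(296.2,256),(303.4,256),(297,287),(304,287)];q=np.array([onz(ft,*p,.022)[:2] for p in P]);print('roller',q.mean(0).round(4),q.round(4).tolist())
q=[onz(ft,*p,.012)[:2].round(4) for p in((355,253.5),(359,253.5),(356,285.5),(360,285.5))];print('groove',q,np.mean(q,0))
P=[(333.5,215.5),(337.5,181),(354.3,183),(350,218)];q=np.array([onz(ft,*p,.042)[:2] for p in P]);print('holder',q.mean(0).round(4),q.round(4).tolist())
q1=q[1]-q[0];print('ang',np.arctan2(q1[1],q1[0]),np.linalg.norm(q1),np.linalg.norm(q[0]-q[3]))
P=[(152.5,234),(195.5,246),(185,283),(141.5,270.5)];q=np.array([onz(ft,*p,.010)[:2] for p in P]);
c=q.mean(0);d=(q[0]+q[3]-q[1]-q[2]);d/=np.linalg.norm(d);e=(q[0]+q[1]-q[2]-q[3]);print('stand c',c.round(4),'ydir',d.round(4),np.arctan2(d[1],d[0]),'xdir ang',np.arctan2(e[1],e[0]),np.linalg.norm(q[0]-q[1]),np.linalg.norm(q[0]-q[3]))
o=c-d*.030;print('origin',o)
hang=np.array([*o,.18]);print('hang proj',proj(ft,hang),proj(fs,hang))
p,e=tri(ft,(195.5,267),fs,(343,360));print('tip',p,e,'horiz',(o-p[:2])@d,(p[:2]-o)@[d[1],-d[0]])
for a in(-.1,0,.1,.2,.3,.36):
    L=lambda s,t:hang+np.r_[-d*s,t]
    tip=L(.09*np.cos(a)+.017*np.cos(a+1.134),.09*np.sin(a)+.017*np.sin(a+1.134));b=L(.09*np.cos(a),.09*np.sin(a))
    print(a,tip[2].round(3),'top',proj(ft,b).round(1),proj(ft,tip).round(1),'side',proj(fs,b).round(1),proj(fs,tip).round(1))
A,ea=tri(ft,(158,246),fs,(311.5,394));B,eb=tri(ft,(152.5,263),fs,(333,404.5));print('tab top',A,ea,B,eb,np.linalg.norm(A-B))
for k in((0,0,.251),): pass
for z in(.077,.074):
    for x in(-.018,.018):
        xd=np.array([d[1],-d[0]]);pp=np.r_[o+xd*x,.18+.003+z-.0];print('tabtop pred',pp,proj(ft,pp),proj(fs,pp))
E
```

```text
t 0.2
top track c [ 0.469  -0.0896] ydir ang 1.5902 1.5916 len 0.2706 w 0.1071
side track c [ 0.4654 -0.0911] ydir ang 1.5911 1.5936 len 0.2798 w 0.1075
roller [ 0.4667 -0.0431] [[0.5107, -0.0324], [0.5104, -0.0528], [0.423, -0.0338], [0.4228, -0.0536]]
groove [array([ 0.5166, -0.2005]), array([ 0.5165, -0.2119]), array([ 0.4254, -0.2017]), array([ 0.4252, -0.2131])] [ 0.470925 -0.2068  ]
holder [ 0.6686 -0.1687] [[0.6228, -0.1388], [0.7212, -0.1516], [0.715, -0.1992], [0.6152, -0.1852]]
ang -0.12960867138296805 0.09922649587228113 0.047086299674940574
stand c [0.5086 0.3304] ydir [0.2827 0.9592] 1.2842039976686652 xdir ang -0.27565756717399986 0.12743516187100282 0.10789522895976177
origin [0.5000859  0.30158132]
hang proj [164.68833213 258.07330997] [320.62796439 416.5601474 ]
tip [0.47546589 0.21609468 0.21943721] 0.0009855985939098099 horiz 0.08895959078382484 0.0005499808161985566
-0.1 0.186 top [199.1 267.8] [201.4 268.5] side [342.6 372.3] [344.9 364.5]
0 0.195 top [198.7 267.7] [200.3 268.3] side [342.9 369.9] [344.9 362.5]
0.1 0.205 top [197.9 267.5] [198.9 267.9] side [343.  367.8] [344.7 360.9]
0.2 0.214 top [196.7 267.2] [197.1 267.4] side [342.9 366.2] [344.2 359.9]
0.3 0.223 top [195.2 266.9] [194.9 266.9] side [342.6 365.1] [343.5 359.4]
0.36 0.229 top [194.2 266.6] [193.4 266.5] side [342.3 364.6] [343.  359.4]
tab top [0.51988801 0.2987328  0.26106826] 0.010084288744839312 [0.48224494 0.310868   0.26393666] 0.0034522102345382324 0.039654644873291664
tabtop pred [0.48282007 0.30666965 0.26      ] [154.65733451 263.53148999] [331.80801168 402.48635483]
tabtop pred [0.51735173 0.29649299 0.26      ] [159.05811781 249.16357764] [310.1249112  392.52662744]
tabtop pred [0.48282007 0.30666965 0.257     ] [154.97231255 263.58461318] [331.76135387 403.25024003]
tabtop pred [0.51735173 0.29649299 0.257     ] [159.36288378 249.24764115] [310.14876749 393.31302284]
```

Check: the steel roller lies in the track at top (300,271), the only one on the glass; pink (235,257) and blue (234,300) are decoys. The larger pusher hangs on the stand at top (160,257). The smaller look-alike stands at (162,207). Triangulated tab width and height fit. Peg slope is about 0.25, to be refined with the wrist camera.

```bash
cat >> h.py <<'E'
from scipy.spatial.transform import Rotation as Ro
def plan(p,yaw,tilt=0):
    """dp/twist to put TCP at p, tool down, tool y at world angle yaw"""
    s=manip.sense();R=np.array(s['tcp_rot']);y=np.array([np.cos(yaw),np.sin(yaw),0]);z=np.array([0,0,-1.]);
    Rt=np.stack([np.cross(y,z),y,z],1)
    dp=R.T@(np.array(p)-s['tcp_pos']);tw=Ro.from_matrix(R.T@Rt).as_rotvec()
    print('dp',dp.round(4).tolist(),'twist',tw.round(4).tolist(),'t',round(s['t'],2),'F',np.round(s['contact_force'],2),'tcp',np.round(s['tcp_pos'],4),'op',s['opening'])
def wray(f,u,v):
    F=240/np.tan(np.radians(f['fovy'])/2);a=np.array([u-f['cx'],-(v-f['cy'])]);r=np.hypot(*a);th=r/F
    d=np.r_[a/r*np.sin(th),-np.cos(th)];T=np.array(f['T']);return T[:3,3],T[:3,:3]@d
def wproj(f,p):
    T=np.array(f['T']);F=240/np.tan(np.radians(f['fovy'])/2);c=T[:3,:3].T@(np.array(p)-T[:3,3])
    th=np.arctan2(np.hypot(c[0],c[1]),-c[2]);k=F*th/np.hypot(c[0],c[1]);return np.array([f['cx']+k*c[0],f['cy']-k*c[1]])
E
python3 - <<'E'
from h import *
plan([.468,.215,.36],1.284)
f=viewer.grab_frame('wrist');print(f['fovy'],f['cx'],f['cy'],np.round(f['T'],3))
E
```

```text
dp [0.5146, -0.6438, -0.1286] twist [-0.0004, -0.0016, -2.461] t 0.2 F [ 0.22 -0.12  0.03] tcp [ 0.2397 -0.5768  0.2305] op 0.08556866188705037
65.70646984690485 314.87524031240343 242.03530648749623 [[ 0.383  0.877  0.291  0.314]
 [-0.924  0.365  0.119 -0.546]
 [-0.002 -0.314  0.949  0.373]
 [ 0.     0.     0.     1.   ]]
```

Emit:
move_arm:
  commands:
    - {"hand":0.085,"dp":[0.02,-0.03,-0.04],"twist":[0,0,-0.12]}
    - {"hand":0.085,"dp":[0.05,-0.06,-0.07],"twist":[0,0,-0.26]}
    - {"hand":0.085,"dp":[0.08,-0.1,-0.1],"twist":[0,0,-0.4]}
    - {"hand":0.085,"dp":[0.11,-0.14,-0.13],"twist":[0,0,-0.54]}
    - {"hand":0.085,"dp":[0.14,-0.175,-0.13],"twist":[0,0,-0.68]}
    - {"hand":0.085,"dp":[0.17,-0.21,-0.13],"twist":[0,0,-0.82]}
    - {"hand":0.085,"dp":[0.2,-0.25,-0.13],"twist":[0,0,-0.96]}
    - {"hand":0.085,"dp":[0.23,-0.285,-0.13],"twist":[0,0,-1.1]}
    - {"hand":0.085,"dp":[0.26,-0.32,-0.13],"twist":[0,0,-1.24]}
    - {"hand":0.085,"dp":[0.29,-0.36,-0.13],"twist":[0,0,-1.38]}
  grip_force: 20

```text
t: 1.25
tcp_pos: [0.3685, -0.1356, 0.3614]
tcp_rot: [[-0.207, 0.978, 0.001], [0.978, 0.207, -0.0], [-0.001, 0.001, -1.0]]
contact_force: [1.2, 0.3, 0.1]
opening: 0.0849
```

```bash
python3 - <<'E'
from h import *
plan([.468,.195,.36],1.284)
E
```

```text
dp [0.3029, 0.1657, 0.0013] twist [0.0005, 0.0009, -1.0759] t 1.25 F [1.2  0.27 0.06] tcp [ 0.3685 -0.1356  0.3614] op 0.08494754144434978
```

Emit:
move_arm:
  commands:
    - {"hand":0.085,"dp":[0.04,0.02,0],"twist":[0,0,-0.14]}
    - {"hand":0.085,"dp":[0.08,0.045,0],"twist":[0,0,-0.28]}
    - {"hand":0.085,"dp":[0.12,0.065,0],"twist":[0,0,-0.42]}
    - {"hand":0.085,"dp":[0.16,0.088,0],"twist":[0,0,-0.56]}
    - {"hand":0.085,"dp":[0.2,0.11,0],"twist":[0,0,-0.7]}
    - {"hand":0.085,"dp":[0.24,0.13,0],"twist":[0,0,-0.84]}
    - {"hand":0.085,"dp":[0.27,0.148,0],"twist":[0,0,-0.96]}
    - {"hand":0.085,"dp":[0.303,0.166,0.001],"twist":[0,0,-1.076]}
    - {"hand":0.085,"dp":[0.303,0.166,0.001],"twist":[0,0,-1.076]}
    - {"hand":0.085,"dp":[0.303,0.166,0.001],"twist":[0,0,-1.076]}

```text
t: 2.25
tcp_pos: [0.4697, 0.1932, 0.3599]
tcp_rot: [[-0.958, 0.287, -0.001], [0.287, 0.958, -0.001], [0.001, -0.001, -1.0]]
contact_force: [0.3, -0.6, -0.7]
opening: 0.0854
```

```bash
python3 - <<'E'
from h import *
import pickle
f=grab('wrist','w1.png');pickle.dump(f,open('w1.pkl','wb'))
plan([.500,.3025,.36],1.284)
E
```

```text
dp [0.0028, 0.1141, 0.0001] twist [-0.0007, -0.0003, -0.0056] t 2.3 F [-0.13 -0.28 -0.55] tcp [0.4698 0.1925 0.3601] op 0.08526458584908336
```

Emit:
move_arm:
  commands:
    - {"hand":0.085,"dp":[0.001,0.035,0],"twist":[0,0,-0.002]}
    - {"hand":0.085,"dp":[0.002,0.075,0],"twist":[0,0,-0.004]}
    - {"hand":0.085,"dp":[0.003,0.105,0],"twist":[0,0,-0.006]}
    - {"hand":0.085,"dp":[0.003,0.114,0],"twist":[0,0,-0.006]}
    - {"hand":0.085,"dp":[0.003,0.114,0],"twist":[0,0,-0.006]}
    - {"hand":0.085,"dp":[0.003,0.114,0],"twist":[0,0,-0.006]}

```text
t: 2.9
tcp_pos: [0.4999, 0.3014, 0.3606]
tcp_rot: [[-0.959, 0.283, 0.0], [0.283, 0.959, -0.001], [-0.0, -0.0, -1.0]]
contact_force: [-0.3, -0.0, 0.0]
opening: 0.0853
```

```bash
python3 - <<'E'
from h import *
import pickle
f=grab('wrist','w2.png');pickle.dump(f,open('w2.pkl','wb'))
plan([.500,.3025,.36],1.284)
a=cv2.imread('pics/w1.png');b=cv2.imread('pics/w2.png')
# stack crops around stand
print(wproj(pickle.load(open('w1.pkl','rb')),[.5,.302,.2]),wproj(f,[.5,.302,.2]),wproj(pickle.load(open('w1.pkl','rb')),[.475,.216,.215]),wproj(f,[.475,.216,.215]))
v=np.vstack([a[90:390],b[90:390]]);cv2.imwrite('pics/w12.png',v)
E
```

```text
dp [0.0002, 0.0012, 0.0007] twist [-0.0002, 0.0005, -0.0008] t 2.95 F [-0.36  0.43  0.45] tcp [0.4999 0.3013 0.3607] op 0.08507291336588103
[444.19436911 219.23618653] [315.8573405  220.33601513] [344.3333805  223.88233263] [207.77881894 226.08718515]
```

View pics/w12.png

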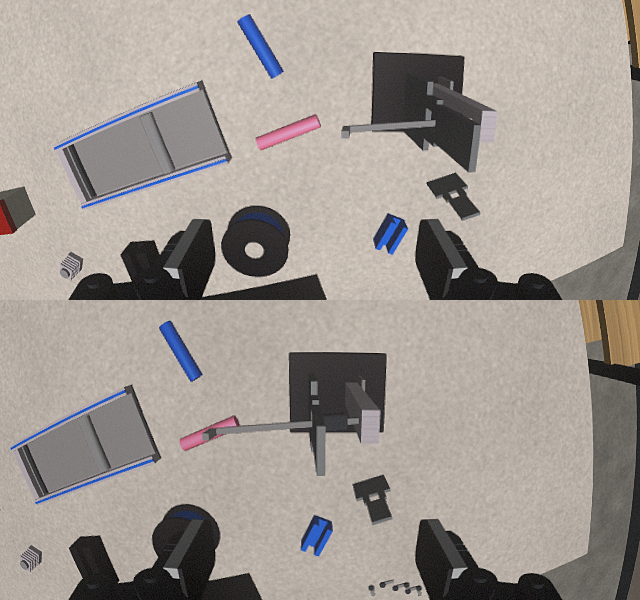

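Top half (view 1): peg from the plate at ~(435,214) to the square tip at ~(346,221); bottom half (view 2): tip at ~(208,223), tab top edge at ~(320,215–263). I enlarge both tips for the slope.

```bash
python3 - <<'E'
import cv2,numpy as np
a=cv2.imread('pics/w1.png');b=cv2.imread('pics/w2.png')
def c(im,x,y,w,h,k):
    o=np.clip(cv2.resize(im[y:y+h,x:x+w],None,fx=k,fy=k,interpolation=cv2.INTER_CUBIC)*1.3,0,255).astype('uint8')
    for i in range(0,w,10): cv2.putText(o,str(x+i),(i*k,10),0,.35,(0,0,255));cv2.line(o,(i*k,12),(i*k,18),(0,0,255))
    for i in range(0,h,10): cv2.putText(o,str(y+i),(0,i*k+4),0,.35,(0,0,255))
    return o
top=np.hstack([c(a,335,200,50,37,8),c(b,195,200,50,37,8)])
bot=np.hstack([c(a,420,160,80,58,5),c(b,290,165,80,58+0,5)])
cv2.imwrite('pics/z.png',np.vstack([top,bot]))
E
```

```text
(no output)
```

View pics/z.png

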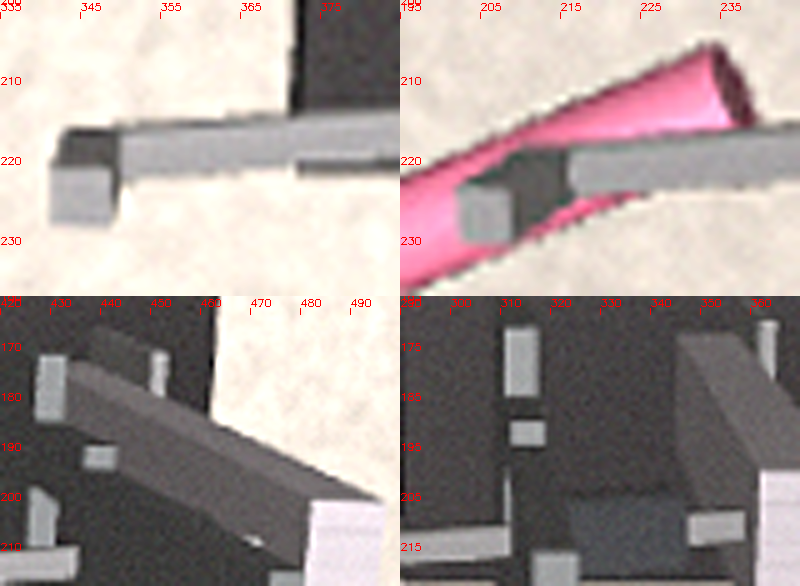

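```bash
python3 - <<'E'
from h import *
import pickle
f1=pickle.load(open('w1.pkl','rb'));f2=pickle.load(open('w2.pkl','rb'))
def t2(p1,p2):
    o1,d1=wray(f1,*p1);o2,d2=wray(f2,*p2);s=np.linalg.lstsq(np.stack([d1,-d2],1),o2-o1,rcond=None)[0]
    a=o1+s[0]*d1;b=o2+s[1]*d2;return (a+b)/2,np.linalg.norm(a-b)
d=np.array([.2827,.9592])
for n,p in(('tipend',((345.1,224.4),(205.8,226.7))),):
    P,e=t2(*p);print(n,P.round(4),e.round(4))
# bend where top face starts: outer upper (view1 col 350, row 215.5-222; view2 col 216.3, row 218.5-225)
P,e=t2((349.8,219),(216.3,221.6));print('bend top',P.round(4),e.round(4))
# tab top from contour: view2 light strip
for f,n,(x0,x1,y0,y1) in((f1,'w1',(466,484,205,265)),(f2,'w2',(312,330,212,270))):
    g=f['img'][y0:y1,x0:x1].astype(int).mean(2)
    m=((g>95)&(g<170)).astype('uint8');_,l,st,ce=cv2.connectedComponentsWithStats(m);k=1+st[1:,4].argmax()
    ys,xs=np.nonzero(l==k);c=cv2.minAreaRect(np.stack([xs+x0,ys+y0],1).astype('float32'));print(n,c)
    o,dd=wray(f,*c[0]);q=o+dd*(.26-o[2])/dd[2];print(q.round(4))
    bp=cv2.boxPoints(c);print(np.array([(lambda r:(r[0]+r[1]*(.26-r[0][2])/r[1][2])[:2])(wray(f,*b)) for b in bp]).round(4).tolist())
E
```

```text
tipend [0.4739 0.2165 0.2211] 0.0
bend top [0.475  0.2214 0.206 ] 0.0003
w1 ((474.148681640625, 238.60812377929688), (9.04194450378418, 48.497703552246094), 9.462321281433105)
[0.4996 0.3053 0.26  ]
[[0.5157, 0.2959], [0.4811, 0.3079], [0.4842, 0.3148], [0.5191, 0.3029]]
w2 ((319.5045471191406, 240.45281982421875), (15.596096992492676, 49.537750244140625), 5.440331935882568)
[0.4991 0.3047 0.26  ]
[[0.5141, 0.293], [0.4808, 0.3063], [0.4848, 0.3161], [0.5183, 0.3031]]
```

Emit:
move_arm:
  commands:
    - {"hand":0.085,"dp":[0.001,0.003,0.03],"twist":[0,0,0]}
    - {"hand":0.085,"dp":[0.001,0.003,0.065],"twist":[0,0,0]}
    - {"hand":0.085,"dp":[0.001,0.003,0.1],"twist":[0,0,0]}
    - {"hand":0.085,"dp":[0.001,0.003,0.125],"twist":[0,0,0]}
    - {"hand":0.085,"dp":[0.001,0.003,0.14],"twist":[0,0,0]}
    - {"hand":0.085,"dp":[0.001,0.003,0.147],"twist":[0,0,0]}
    - {"hand":0.085,"dp":[0.001,0.003,0.147],"twist":[0,0,0]}
    - {"hand":0.03,"dp":[0.001,0.003,0.147],"twist":[0,0,0]}
    - {"hand":0.03,"dp":[0.001,0.003,0.147],"twist":[0,0,0]}
    - {"hand":0.03,"dp":[0.001,0.003,0.147],"twist":[0,0,0]}

```text
t: 3.95
tcp_pos: [0.5004, 0.3063, 0.2148]
tcp_rot: [[-0.959, 0.282, 0.002], [0.282, 0.959, 0.001], [-0.002, 0.002, -1.0]]
contact_force: [-0.8, -0.5, -0.6]
opening: 0.0434
```

```bash
python3 - <<'E'
from h import *
plan([.5001,.3045,.2133],1.284)
f=grab('wrist','w3.png')
cv2.imwrite('pics/w3c.png',cv2.resize(f['img'][100:480,120:520,::-1],None,fx=1.5,fy=1.5))
E
```

```text
dp [-0.0002, -0.0018, 0.0015] twist [0.0015, 0.0018, 0.001] t 3.95 F [-0.83 -0.55 -0.61] tcp [0.5004 0.3063 0.2148] op 0.04338430588618078
```

View pics/w3c.png

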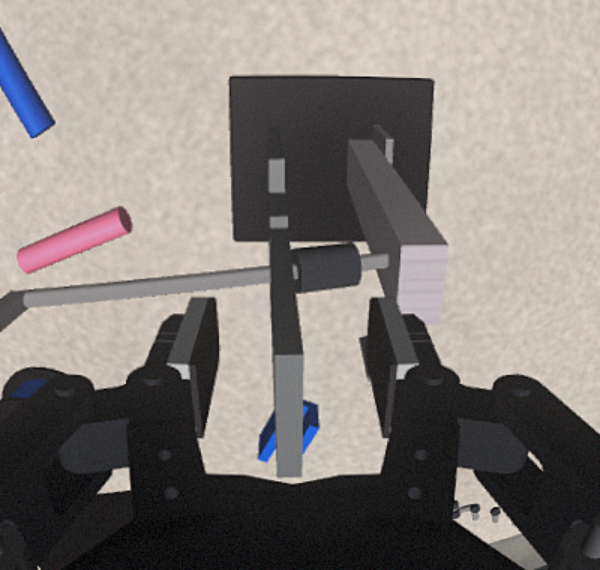

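The open pads straddle the tab: inner faces at cols 217 and 375, tab at col ~287. The gripper sits ~2 mm too far toward +y, matching the TCP reading, so I shift it and close.

Emit:
move_arm:
  commands:
    - {"hand":0.03,"dp":[0,-0.002,0.001],"twist":[0,0,0]}
    - {"hand":0.02,"dp":[0,-0.002,0.001],"twist":[0,0,0]}
    - {"hand":0.014,"dp":[0,-0.002,0.001],"twist":[0,0,0]}
    - {"hand":0.01,"dp":[0,-0.002,0.001],"twist":[0,0,0]}
    - {"hand":0.008,"dp":[0,-0.002,0.001],"twist":[0,0,0]}

```text
t: 4.5
tcp_pos: [0.4992, 0.3041, 0.2123]
tcp_rot: [[-0.959, 0.282, -0.0], [0.282, 0.959, 0.0], [0.0, -0.0, -1.0]]
contact_force: [-0.2, 1.5, 0.2]
opening: 0.0083
```

```bash
python3 - <<'E'
from h import *
for i in range(3):
  plan([.5001,.3045,.2133],1.284); f=viewer.grab_frame('wrist')
cv2.imwrite('pics/w4.png',f['img'][:,:,::-1])
E
```

```text
dp [-0.0008, 0.0007, -0.001] twist [-0.0, -0.0001, 0.001] t 4.5 F [-0.19  1.46  0.23] tcp [0.4992 0.3041 0.2123] op 0.008297176835426075
dp [-0.0008, 0.0007, -0.001] twist [-0.0, -0.0001, 0.001] t 4.55 F [ 0.32 -0.52 -0.83] tcp [0.4992 0.3041 0.2123] op 0.008133616995011495
dp [-0.0007, 0.0007, -0.001] twist [-0.0, -0.0, 0.001] t 4.6 F [-0.44  0.1  -0.67] tcp [0.4992 0.304  0.2123] op 0.008202369965176237
```

Emit:
move_arm:
  commands:
    - {"hand":0.004,"dp":[0,0,0],"twist":[0,0,0]}
    - {"hand":0.0,"dp":[0,0,0],"twist":[0,0,0]}
    - {"hand":0.0,"dp":[0,0,0],"twist":[0,0,0]}
    - {"hand":0.0,"dp":[0,0,0],"twist":[0,0,0]}
  grip_force: 25

```text
t: 5.05
tcp_pos: [0.4991, 0.304, 0.2121]
tcp_rot: [[-0.959, 0.282, -0.0], [0.282, 0.959, -0.0], [0.0, -0.0, -1.0]]
contact_force: [-0.2, -0.2, -1.5]
opening: 0.0057
```

Emit:
move_arm:
  commands:
    - {"hand":0.0,"dp":[0,0,-0.002],"twist":[0,0,0]}
    - {"hand":0.0,"dp":[0,0,-0.005],"twist":[0,0,0]}
    - {"hand":0.0,"dp":[0,0,-0.008],"twist":[0,0,0]}
    - {"hand":0.0,"dp":[0,0,-0.008],"twist":[0,0,0]}
  grip_force: 60

```text
t: 5.45
tcp_pos: [0.4996, 0.3042, 0.2213]
tcp_rot: [[-0.959, 0.282, 0.001], [0.282, 0.959, 0.001], [-0.001, 0.001, -1.0]]
contact_force: [-0.3, 0.1, -1.4]
opening: 0.0054
```

Emit:
move_arm:
  commands:
    - {"hand":0.0,"dp":[0,-0.001,-0.003],"twist":[0,0,0]}
    - {"hand":0.0,"dp":[0,-0.002,-0.006],"twist":[0,0,0]}
    - {"hand":0.0,"dp":[0,-0.002,-0.009],"twist":[0,0,0]}
    - {"hand":0.0,"dp":[0,-0.002,-0.009],"twist":[0,0,0]}

```text
t: 5.85
tcp_pos: [0.4989, 0.3022, 0.2301]
tcp_rot: [[-0.959, 0.282, 0.001], [0.282, 0.959, 0.0], [-0.001, 0.001, -1.0]]
contact_force: [-0.1, -0.8, -0.7]
opening: 0.0053
```

```bash
python3 - <<'E'
from h import *
import pickle
for i in range(3):
  plan([.5001,.3045,.2133],1.284); f=grab('wrist')
plan([.5001,.3045,.2133],1.284)
cv2.imwrite('pics/w5.png',f['img'][:,:,::-1])
E
```

```text
dp [-0.0005, 0.0026, 0.0168] twist [0.0007, 0.0009, 0.0009] t 5.85 F [-0.12 -0.76 -0.7 ] tcp [0.4989 0.3022 0.2301] op 0.005296100040996071
dp [-0.0006, 0.0026, 0.0165] twist [0.0004, 0.0006, 0.001] t 5.9 F [ 0.13  0.06 -0.91] tcp [0.4988 0.3021 0.2298] op 0.005176247278842126
dp [-0.0007, 0.0027, 0.0162] twist [0.0002, 0.0002, 0.0011] t 5.95 F [ 0.42  0.2  -0.94] tcp [0.4986 0.3022 0.2295] op 0.004857739136204679
dp [-0.0008, 0.0027, 0.016] twist [-0.0, -0.0001, 0.001] t 6.0 F [ 0.12  0.43 -1.45] tcp [0.4986 0.3021 0.2293] op 0.005264945098234543
```

Emit:
move_arm:
  commands:
    - {"hand":0.0,"dp":[0,-0.005,-0.0018],"twist":[0,0,0]}
    - {"hand":0.0,"dp":[0,-0.012,-0.0038],"twist":[0,0,0]}
    - {"hand":0.0,"dp":[0,-0.02,-0.006],"twist":[0,0,0]}
    - {"hand":0.0,"dp":[0,-0.028,-0.0083],"twist":[0,0,0]}
    - {"hand":0.0,"dp":[0,-0.036,-0.0105],"twist":[0,0,0]}
    - {"hand":0.0,"dp":[0,-0.044,-0.0127],"twist":[0,0,0]}
    - {"hand":0.0,"dp":[0,-0.052,-0.015],"twist":[0,0,0]}
    - {"hand":0.0,"dp":[0,-0.06,-0.0172],"twist":[0,0,0]}
    - {"hand":0.0,"dp":[0,-0.065,-0.0186],"twist":[0,0,0]}
    - {"hand":0.0,"dp":[0,-0.065,-0.0186],"twist":[0,0,0]}

```text
t: 7.0
tcp_pos: [0.4803, 0.2392, 0.2483]
tcp_rot: [[-0.959, 0.283, 0.001], [0.283, 0.959, 0.0], [-0.001, 0.0, -1.0]]
contact_force: [-0.0, -0.2, -1.5]
opening: 0.005
```

```bash
python3 - <<'E'
from h import *
f=grab('wrist','w6.png');f=grab('side','s6.png');f=grab('wrist','w6.png')
plan([.5001,.3045,.2133],1.284)
a=f['img'][120:420,200:500,::-1];s=cv2.imread('pics/s6.png')[330:450,280:380]
cv2.imwrite('pics/v6.png',np.hstack([cv2.resize(a,(400,400)),cv2.resize(s,(333,400),interpolation=cv2.INTER_CUBIC)]))
E
```

```text
dp [-0.0008, 0.0676, 0.0345] twist [0.0001, -0.0001, 0.0011] t 7.15 F [ 0.01 -0.35 -1.1 ] tcp [0.4803 0.2399 0.2478] op 0.0048972649353046386
```

View pics/v6.png

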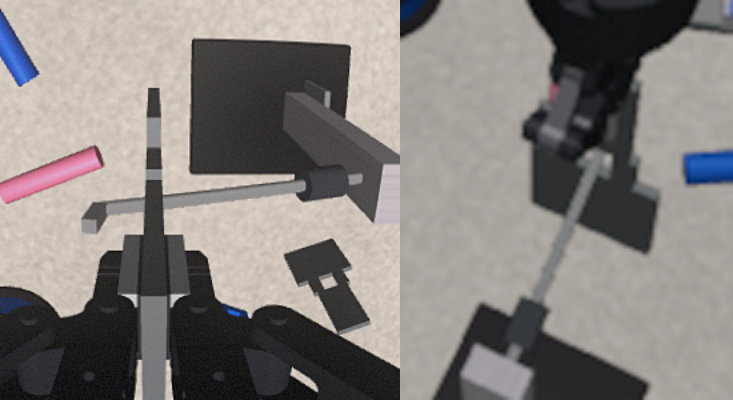

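Emit:
move_arm:
  commands:
    - {"hand":0.0,"dp":[0,-0.004,-0.0012],"twist":[0,0,0]}
    - {"hand":0.0,"dp":[0,-0.009,-0.0026],"twist":[0,0,0]}
    - {"hand":0.0,"dp":[0,-0.014,-0.004],"twist":[0,0,0]}
    - {"hand":0.0,"dp":[0,-0.018,-0.0051],"twist":[0,0,0]}
    - {"hand":0.0,"dp":[0,-0.02,-0.0057],"twist":[0,0,0]}
    - {"hand":0.0,"dp":[0,-0.021,-0.0059],"twist":[0,0,0]}

```text
t: 7.75
tcp_pos: [0.4744, 0.2193, 0.254]
tcp_rot: [[-0.959, 0.282, 0.0], [0.282, 0.959, 0.0], [-0.0, 0.0, -1.0]]
contact_force: [-0.5, 0.6, -0.4]
opening: 0.0052
```

Emit:
move_arm:
  commands:
    - {"hand":0.0,"dp":[0,-0.002,-0.0006],"twist":[0,0,0]}
    - {"hand":0.0,"dp":[0,-0.004,-0.0011],"twist":[0,0,0]}
    - {"hand":0.0,"dp":[0,-0.006,-0.0017],"twist":[0,0,0]}

```text
t: 8.05
tcp_pos: [0.4726, 0.2138, 0.2555]
tcp_rot: [[-0.959, 0.282, -0.0], [0.282, 0.959, -0.0], [0.0, -0.0, -1.0]]
contact_force: [0.8, -1.0, -1.1]
opening: 0.0052
```

Emit:
move_arm:
  commands:
    - {"hand":0.0,"dp":[0,-0.003,-0.0008],"twist":[0,0,0]}
    - {"hand":0.0,"dp":[0,-0.007,-0.002],"twist":[0,0,0]}
    - {"hand":0.0,"dp":[0,-0.013,-0.0035],"twist":[0,0,0]}
    - {"hand":0.0,"dp":[0,-0.02,-0.005],"twist":[0,0,0]}
    - {"hand":0.0,"dp":[0,-0.03,-0.007],"twist":[0,0,0]}
    - {"hand":0.0,"dp":[0,-0.04,-0.009],"twist":[0,0,0]}

```text
t: 8.65
tcp_pos: [0.4611, 0.1746, 0.2647]
tcp_rot: [[-0.959, 0.282, 0.0], [0.282, 0.959, -0.0], [-0.0, -0.0, -1.0]]
contact_force: [-0.6, 0.7, -1.4]
opening: 0.0057
```

```bash
python3 - <<'E'
from h import *
# next: behind roller. track axes
c=np.array([.4672,-.0903]);a=1.591;yd=np.array([np.cos(a),np.sin(a)]);
rol=np.array([.4667,-.0431]);print('roller track y',(rol-c)@yd,'seat',c-.115*yd)
w=c+.095*yd;plan([w[0],w[1],.245],a);print(w)
f=grab('wrist','w7.png')
E
```

```text
roller track y 0.04720046823055256 seat [ 0.46952326 -0.20527653]
dp [-0.0519, -0.1619, 0.0197] twist [-0.0001, 0.0001, -0.306] t 8.65 F [-0.64  0.65 -1.39] tcp [0.4611 0.1746 0.2647] op 0.005706942990892889
[0.46528078 0.00468061]
```

Emit:
move_arm:
  commands:
    - {"hand":0.0,"dp":[-0.005,-0.016,0.002],"twist":[0,0,-0.03]}
    - {"hand":0.0,"dp":[-0.014,-0.042,0.005],"twist":[0,0,-0.08]}
    - {"hand":0.0,"dp":[-0.025,-0.077,0.01],"twist":[0,0,-0.15]}
    - {"hand":0.0,"dp":[-0.036,-0.112,0.013],"twist":[0,0,-0.22]}
    - {"hand":0.0,"dp":[-0.046,-0.142,0.017],"twist":[0,0,-0.27]}
    - {"hand":0.0,"dp":[-0.052,-0.162,0.03],"twist":[0,0,-0.306]}
    - {"hand":0.0,"dp":[-0.052,-0.162,0.055],"twist":[0,0,-0.306]}
    - {"hand":0.0,"dp":[-0.052,-0.162,0.075],"twist":[0,0,-0.306]}
    - {"hand":0.0,"dp":[-0.052,-0.162,0.085],"twist":[0,0,-0.306]}
    - {"hand":0.0,"dp":[-0.052,-0.162,0.085],"twist":[0,0,-0.306]}

```text
t: 9.7
tcp_pos: [0.4645, 0.0054, 0.1779]
tcp_rot: [[-1.0, -0.02, -0.003], [-0.02, 1.0, 0.001], [0.003, 0.001, -1.0]]
contact_force: [-0.6, 1.2, 0.1]
opening: 0.0051
```

```bash
python3 - <<'E'
from h import *
f=grab('wrist','w8.png');fs=grab('side','s8.png');f=grab('wrist','w8.png')
plan([.4653,.0047,.147],1.591)
a=cv2.resize(f['img'][60:460,:,::-1],(560,350));s=cv2.imread('pics/s8.png')[210:350,290:400];s=cv2.resize(s,None,fx=2.5,fy=2.5,interpolation=cv2.INTER_CUBIC)
cv2.imwrite('pics/v8.png',np.hstack([a[:350],s[:,:240]]))
E
```

```text
dp [0.0011, -0.0007, 0.0339] twist [-0.0003, 0.0021, 0.0003] t 9.85 F [ 0.27  0.68 -0.62] tcp [0.4663 0.0054 0.1809] op 0.00540795656992658
```

View pics/v8.png

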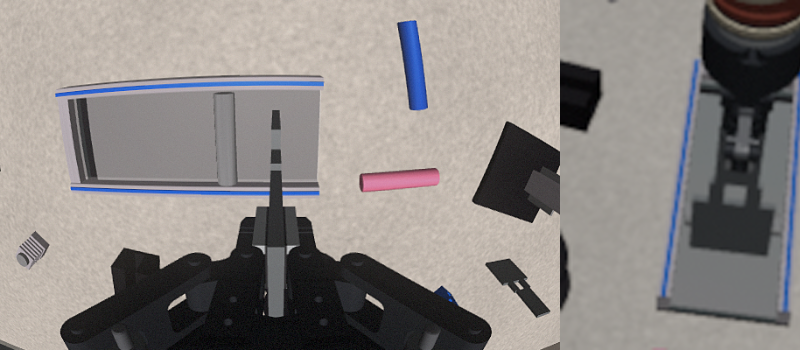

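The blade is between the rails (wrist view col ~275) behind the steel roller (col ~226), groove at the left (col ~85). Lower now and check for glass contact.

Emit:
move_arm:
  commands:
    - {"hand":0.0,"dp":[0.001,0,0.01],"twist":[0,0,0]}
    - {"hand":0.0,"dp":[0.001,0,0.02],"twist":[0,0,0]}
    - {"hand":0.0,"dp":[0.001,0,0.028],"twist":[0,0,0]}
    - {"hand":0.0,"dp":[0.001,0,0.032],"twist":[0,0,0]}
    - {"hand":0.0,"dp":[0.001,0,0.033],"twist":[0,0,0]}
    - {"hand":0.0,"dp":[0.001,0,0.033],"twist":[0,0,0]}
    - {"hand":0.0,"dp":[0.001,0,0.033],"twist":[0,0,0]}

```text
t: 10.55
tcp_pos: [0.4649, 0.0053, 0.1469]
tcp_rot: [[-1.0, -0.02, 0.001], [-0.02, 1.0, -0.0], [-0.001, -0.0, -1.0]]
contact_force: [-0.2, 0.4, -1.3]
opening: 0.0057
```

```bash
python3 - <<'E'
from h import *
plan([.4653,.0047,.147],1.591);viewer.grab_frame('wrist');viewer.grab_frame('wrist');
c=np.array([.4672,-.0903]);a=1.591;yd=np.array([np.cos(a),np.sin(a)])
w=c+.062*yd;plan([w[0],w[1],.147],a)
w=c+(-.115+.013)*yd;plan([w[0],w[1],.147],a)
E
```

```text
dp [-0.0004, -0.0006, -0.0001] twist [-0.0001, 0.0006, 0.0] t 10.55 F [-0.2   0.42 -1.25] tcp [0.4649 0.0053 0.1469] op 0.005715529513565112
dp [-0.0003, -0.0337, -0.0] twist [-0.0001, 0.0008, 0.0] t 10.65 F [-0.8   0.39 -0.69] tcp [0.4649 0.0053 0.147 ] op 0.005574837408982402
dp [-0.0003, -0.1977, 0.0] twist [-0.0001, 0.0008, 0.0] t 10.65 F [-0.8   0.39 -0.69] tcp [0.4649 0.0053 0.147 ] op 0.005574837408982402
```

Emit:
move_arm:
  commands:
    - {"hand":0.0,"dp":[0,-0.007,0],"twist":[0,0,0]}
    - {"hand":0.0,"dp":[0,-0.015,0],"twist":[0,0,0]}
    - {"hand":0.0,"dp":[0,-0.021,0],"twist":[0,0,0]}
    - {"hand":0.0,"dp":[0,-0.025,0],"twist":[0,0,0]}
    - {"hand":0.0,"dp":[0,-0.027,0],"twist":[0,0,0]}
    - {"hand":0.0,"dp":[0,-0.0285,0],"twist":[0,0,0]}
    - {"hand":0.0,"dp":[0,-0.03,0],"twist":[0,0,0]}
    - {"hand":0.0,"dp":[0,-0.0315,0],"twist":[0,0,0]}
    - {"hand":0.0,"dp":[0,-0.033,0],"twist":[0,0,0]}
    - {"hand":0.0,"dp":[0,-0.0345,0],"twist":[0,0,0]}

```text
t: 11.65
tcp_pos: [0.4653, -0.0291, 0.1465]
tcp_rot: [[-1.0, -0.02, 0.0], [-0.02, 1.0, 0.0], [-0.0, 0.0, -1.0]]
contact_force: [0.0, 0.2, -1.8]
opening: 0.0054
```

Emit:
move_arm:
  commands:
    - {"hand":0.0,"dp":[0,-0.0015,0],"twist":[0,0,0]}
    - {"hand":0.0,"dp":[0,-0.003,0],"twist":[0,0,0]}
    - {"hand":0.0,"dp":[0,-0.0045,0],"twist":[0,0,0]}
    - {"hand":0.0,"dp":[0,-0.006,0],"twist":[0,0,0]}
    - {"hand":0.0,"dp":[0,-0.0077,0],"twist":[0,0,0]}
    - {"hand":0.0,"dp":[0,-0.0095,0],"twist":[0,0,0]}
    - {"hand":0.0,"dp":[0,-0.0114,0],"twist":[0,0,0]}
    - {"hand":0.0,"dp":[0,-0.0134,0],"twist":[0,0,0]}
    - {"hand":0.0,"dp":[0,-0.0155,0],"twist":[0,0,0]}
    - {"hand":0.0,"dp":[0,-0.0178,0],"twist":[0,0,0]}

```text
t: 12.65
tcp_pos: [0.4657, -0.0471, 0.1465]
tcp_rot: [[-1.0, -0.02, -0.0], [-0.02, 1.0, 0.0], [0.0, 0.0, -1.0]]
contact_force: [1.0, -0.2, -1.0]
opening: 0.0052
```

Emit:
move_arm:
  commands:
    - {"hand":0.0,"dp":[0,-0.0025,0],"twist":[0,0,0]}
    - {"hand":0.0,"dp":[0,-0.005,0],"twist":[0,0,0]}
    - {"hand":0.0,"dp":[0,-0.0075,0],"twist":[0,0,0]}
    - {"hand":0.0,"dp":[0,-0.01,0],"twist":[0,0,0]}
    - {"hand":0.0,"dp":[0,-0.0125,0],"twist":[0,0,0]}
    - {"hand":0.0,"dp":[0,-0.015,0],"twist":[0,0,0]}
    - {"hand":0.0,"dp":[0,-0.0175,0],"twist":[0,0,0]}
    - {"hand":0.0,"dp":[0,-0.02,0],"twist":[0,0,0]}
    - {"hand":0.0,"dp":[0,-0.0225,0],"twist":[0,0,0]}
    - {"hand":0.0,"dp":[0,-0.025,0],"twist":[0,0,0]}

```text
t: 13.65
tcp_pos: [0.4662, -0.0721, 0.1465]
tcp_rot: [[-1.0, -0.02, -0.0], [-0.02, 1.0, 0.0], [0.0, 0.0, -1.0]]
contact_force: [0.3, 0.1, -0.6]
opening: 0.0054
```

```bash
python3 - <<'E'
from h import *
c=np.array([.4672,-.0903]);a=1.591;yd=np.array([np.cos(a),np.sin(a)])
w=c+(-.115+.013)*yd;plan([w[0],w[1],.147],a)
f=grab('wrist','w9.png');fs=grab('top','t9.png')
t=cv2.resize(cv2.imread('pics/t9.png')[235:300,260:375],None,fx=3,fy=3)
cv2.imwrite('pics/v9.png',np.vstack([f['img'][100:420,100:445,::-1],t]))
E
```

```text
dp [-0.0007, -0.1202, -0.0005] twist [0.0, -0.0, -0.0] t 13.65 F [ 0.32  0.12 -0.59] tcp [ 0.4662 -0.0721  0.1465] op 0.00539433633562487
```

View pics/v9.png

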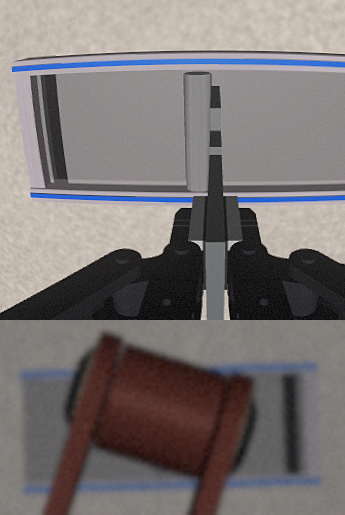

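The roller (crop col ~198) is parallel to, and right against, the blade (col ~212). I continue steadily.

Emit:
move_arm:
  commands:
    - {"hand":0.0,"dp":[0,-0.003,0],"twist":[0,0,0]}
    - {"hand":0.0,"dp":[0,-0.006,0],"twist":[0,0,0]}
    - {"hand":0.0,"dp":[0,-0.009,0],"twist":[0,0,0]}
    - {"hand":0.0,"dp":[0,-0.012,0],"twist":[0,0,0]}
    - {"hand":0.0,"dp":[0,-0.015,0],"twist":[0,0,0]}
    - {"hand":0.0,"dp":[0,-0.018,0],"twist":[0,0,0]}
    - {"hand":0.0,"dp":[0,-0.021,0],"twist":[0,0,0]}
    - {"hand":0.0,"dp":[0,-0.024,0],"twist":[0,0,0]}
    - {"hand":0.0,"dp":[0,-0.027,0],"twist":[0,0,0]}
    - {"hand":0.0,"dp":[0,-0.03,0],"twist":[0,0,0]}

```text
t: 14.75
tcp_pos: [0.4668, -0.1022, 0.1465]
tcp_rot: [[-1.0, -0.02, 0.0], [-0.02, 1.0, 0.0], [-0.0, 0.0, -1.0]]
contact_force: [-0.3, 0.6, -0.6]
opening: 0.0052
```

Emit:
move_arm:
  commands:
    - {"hand":0.0,"dp":[0,-0.003,0],"twist":[0,0,0]}
    - {"hand":0.0,"dp":[0,-0.006,0],"twist":[0,0,0]}
    - {"hand":0.0,"dp":[0,-0.009,0],"twist":[0,0,0]}
    - {"hand":0.0,"dp":[0,-0.012,0],"twist":[0,0,0]}
    - {"hand":0.0,"dp":[0,-0.015,0],"twist":[0,0,0]}
    - {"hand":0.0,"dp":[0,-0.018,0],"twist":[0,0,0]}
    - {"hand":0.0,"dp":[0,-0.021,0],"twist":[0,0,0]}
    - {"hand":0.0,"dp":[0,-0.024,0],"twist":[0,0,0]}
    - {"hand":0.0,"dp":[0,-0.027,0],"twist":[0,0,0]}
    - {"hand":0.0,"dp":[0,-0.03,0],"twist":[0,0,0]}

```text
t: 15.75
tcp_pos: [0.4674, -0.1322, 0.1465]
tcp_rot: [[-1.0, -0.02, 0.0], [-0.02, 1.0, 0.0], [-0.0, 0.0, -1.0]]
contact_force: [-0.5, -0.4, -1.2]
opening: 0.0052
```

Emit:
move_arm:
  commands:
    - {"hand":0.0,"dp":[0,-0.003,0],"twist":[0,0,0]}
    - {"hand":0.0,"dp":[0,-0.006,0],"twist":[0,0,0]}
    - {"hand":0.0,"dp":[0,-0.009,0],"twist":[0,0,0]}
    - {"hand":0.0,"dp":[0,-0.012,0],"twist":[0,0,0]}
    - {"hand":0.0,"dp":[0,-0.015,0],"twist":[0,0,0]}
    - {"hand":0.0,"dp":[0,-0.018,0],"twist":[0,0,0]}
    - {"hand":0.0,"dp":[0,-0.021,0],"twist":[0,0,0]}
    - {"hand":0.0,"dp":[0,-0.024,0],"twist":[0,0,0]}
    - {"hand":0.0,"dp":[0,-0.027,0],"twist":[0,0,0]}
    - {"hand":0.0,"dp":[0,-0.03,0],"twist":[0,0,0]}

```text
t: 16.75
tcp_pos: [0.468, -0.1622, 0.1465]
tcp_rot: [[-1.0, -0.02, -0.0], [-0.02, 1.0, -0.0], [0.0, -0.0, -1.0]]
contact_force: [0.1, -0.5, -1.3]
opening: 0.0056
```

Emit:
move_arm:
  commands:
    - {"hand":0.0,"dp":[0,-0.003,0],"twist":[0,0,0]}
    - {"hand":0.0,"dp":[0,-0.006,0],"twist":[0,0,0]}
    - {"hand":0.0,"dp":[0,-0.009,0],"twist":[0,0,0]}
    - {"hand":0.0,"dp":[0,-0.012,0],"twist":[0,0,0]}
    - {"hand":0.0,"dp":[0,-0.015,0],"twist":[0,0,0]}
    - {"hand":0.0,"dp":[0,-0.018,0],"twist":[0,0,0]}
    - {"hand":0.0,"dp":[0,-0.021,0],"twist":[0,0,0]}
    - {"hand":0.0,"dp":[0,-0.024,0],"twist":[0,0,0]}
    - {"hand":0.0,"dp":[0,-0.026,0],"twist":[0,0,0]}
    - {"hand":0.0,"dp":[0,-0.027,0],"twist":[0,0,0]}

```text
t: 17.75
tcp_pos: [0.4685, -0.1892, 0.1465]
tcp_rot: [[-1.0, -0.02, -0.0], [-0.02, 1.0, -0.0], [0.0, -0.0, -1.0]]
contact_force: [-0.1, -0.0, -0.5]
opening: 0.0056
```

```bash
python3 - <<'E'
from h import *
c=np.array([.4672,-.0903]);a=1.591;yd=np.array([np.cos(a),np.sin(a)])
w=c+(-.115+.013)*yd;plan([w[0],w[1],.147],a)
f=grab('wrist');f=grab('wrist','w10.png')
for p in((c-.115*yd),(c-.105*yd),(c-.125*yd)): print(wproj(f,[*p,.029]))
cv2.imwrite('pics/v10.png',cv2.resize(f['img'][100:350,120:420,::-1],None,fx=2.4,fy=2.4,interpolation=cv2.INTER_CUBIC))
E
```

```text
dp [-0.0007, -0.0031, -0.0005] twist [-0.0001, -0.0, -0.0002] t 17.75 F [-0.08 -0.   -0.49] tcp [ 0.4685 -0.1892  0.1465] op 0.0056305103161062384
[292.98196783 236.47208884]
[306.59085764 236.45862453]
[279.43166145 236.49046026]
```

View pics/v10.png

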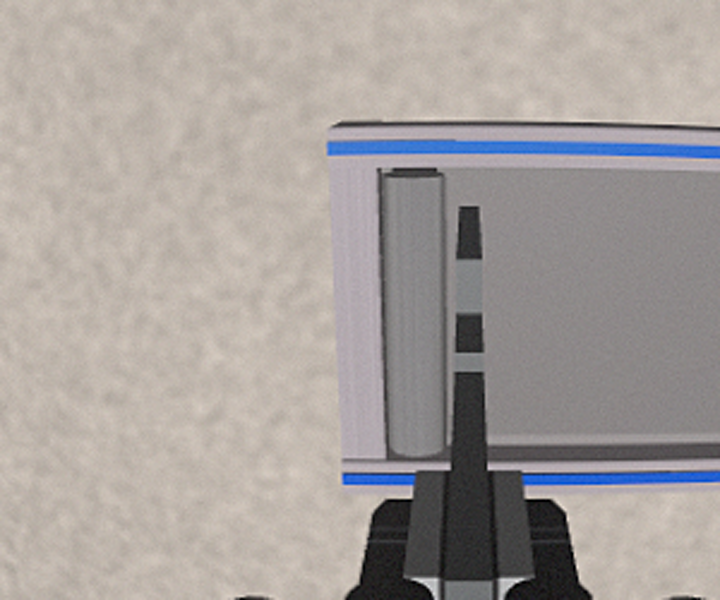

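Roller is home: crop cols 384–445 (full-frame 280–305 vs 279–307 predicted at the seat). It lies parallel to the end stop, with the groove hidden under it and the blade 3 mm behind. Force shows only the weight. Now I back off, lift and go near the holder.

Emit:
move_arm:
  commands:
    - {"hand":0.0,"dp":[0,0.003,0],"twist":[0,0,0]}
    - {"hand":0.0,"dp":[0,0.007,-0.003],"twist":[0,0,0]}
    - {"hand":0.0,"dp":[0,0.012,-0.025],"twist":[0,0,0]}
    - {"hand":0.0,"dp":[0,0.018,-0.06],"twist":[0,0,0]}
    - {"hand":0.0,"dp":[-0.025,0.03,-0.09],"twist":[0,0,0.03]}
    - {"hand":0.0,"dp":[-0.065,0.045,-0.105],"twist":[0,0,0.07]}
    - {"hand":0.0,"dp":[-0.11,0.06,-0.105],"twist":[0,0,0.11]}
    - {"hand":0.0,"dp":[-0.155,0.075,-0.105],"twist":[0,0,0.15]}
    - {"hand":0.0,"dp":[-0.19,0.083,-0.105],"twist":[0,0,0.15]}
    - {"hand":0.0,"dp":[-0.201,0.085,-0.105],"twist":[0,0,0.15]}

```text
t: 18.85
tcp_pos: [0.6701, -0.0979, 0.2509]
tcp_rot: [[-0.992, 0.127, -0.0], [0.127, 0.992, 0.001], [0.0, 0.001, -1.0]]
contact_force: [-0.1, 0.4, -0.9]
opening: 0.0057
```

```bash
python3 - <<'E'
from h import *
viewer.grab_frame('top');viewer.grab_frame('top');f=grab('wrist');f=grab('wrist','w11.png')
plan([.6686,-.1687,.25],1.441)
im=f['img'].copy()
# holder top corners predicted and dark mask
c=np.array([.6686,-.1687]);
for a in(-.13,):
    x=np.array([np.cos(a),np.sin(a)]);y=np.array([-x[1],x[0]])
    for i,j in((-1,-1),(1,-1),(1,1),(-1,1)):
        p=wproj(f,[*(c+.05*i*x+.025*j*y),.042]);print(p.round(1));cv2.circle(im,tuple(int(v) for v in p.round()),1,(255,0,0),-1)
x0,y0=(np.clip(wproj(f,[*c,.042])-[110,110],0,[420,260])).astype(int);print(x0,y0)
cv2.imwrite('pics/v11.png',cv2.resize(np.clip(im[y0:y0+220,x0:x0+220,::-1].astype(int)*2,0,255).astype('uint8'),None,fx=2.7,fy=2.7,interpolation=cv2.INTER_CUBIC))
E
```

```text
dp [-0.0105, -0.068, 0.0014] twist [-0.0002, -0.001, -0.0001] t 19.05 F [ 0.54  0.13 -0.77] tcp [ 0.667  -0.0999  0.2514] op 0.005167660674361467
[218.6 168.7]
[225.1 265.2]
[272.5 265.5]
[269.4 167.4]
135 108
```

View pics/v11.png

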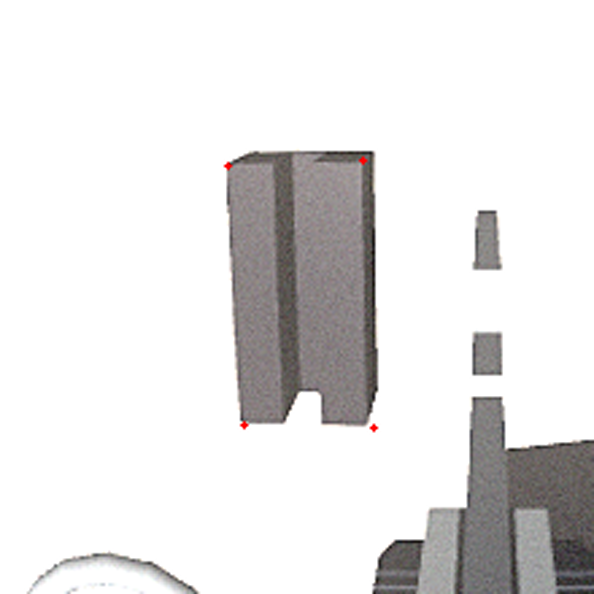

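```bash
python3 - <<'E'
from h import *
f=grab('wrist')
def g(u,v,z=.042):
    o,d=wray(f,135+u/2.7,108+v/2.7);return (o+d*(z-o[2])/d[2])[:2]
L={'farL':(230,163),'nearL':(244,422),'nearR':(366,424),'farR':(362,161),'slotLnear':(284,422),'slotRnear':(322,424),'slotLfar':(274,163)}
P={k:g(*v) for k,v in L.items()}
for k,v in P.items(): print(k,v.round(4))
n=lambda a,b:np.linalg.norm(P[a]-P[b]).round(4)
print('len',n('farL','nearL'),n('farR','nearR'),'w',n('farL','farR'),n('nearL','nearR'),'slot',n('slotLnear','slotRnear'))
c=(P['farL']+P['nearL']+P['nearR']+P['farR'])/4;print('c',c)
for a,b in(('farL','nearL'),('farR','nearR'),('slotLfar','slotLnear')): d=P[a]-P[b];print(np.arctan2(d[1],d[0]).round(4))
x=np.array([np.cos(-.13),np.sin(-.13)]);y=np.array([-x[1],x[0]])
for k in P: print(k,((P[k]-c)@x).round(4),((P[k]-c)@y).round(4))
plan([*c,.25],1.441)
E
```

```text
farL [ 0.6153 -0.1857]
nearL [ 0.7136 -0.1999]
nearR [ 0.7203 -0.1528]
farR [ 0.622  -0.1381]
slotLnear [ 0.7155 -0.1842]
slotRnear [ 0.7182 -0.1696]
slotLfar [ 0.6179 -0.1696]
len 0.0994 0.0994 w 0.0481 0.0476 slot 0.0148
c [ 0.6677791  -0.16914956]
2.9981
2.9935
2.9938
farL -0.0499 -0.0232
nearL 0.0495 -0.0246
nearR 0.0499 0.023
farR -0.0494 0.0248
slotLnear 0.0493 -0.0087
slotRnear 0.05 0.0061
slotLfar -0.0494 -0.007
dp [-0.01, -0.0682, 0.0016] twist [-0.0002, -0.0006, -0.0005] t 19.1 F [ 0.6  -0.59 -0.56] tcp [ 0.6667 -0.1002  0.2516] op 0.005494249960905151
```

Emit:
move_arm:
  commands:
    - {"hand":0.0,"dp":[-0.003,-0.02,0],"twist":[0,0,0.005]}
    - {"hand":0.0,"dp":[-0.008,-0.05,0],"twist":[0,0,0.015]}
    - {"hand":0.0,"dp":[-0.01,-0.065,0],"twist":[0,0,0.015]}
    - {"hand":0.0,"dp":[-0.01,-0.069,0],"twist":[0,0,0.015]}
    - {"hand":0.0,"dp":[-0.01,-0.069,0.015],"twist":[0,0,0.015]}
    - {"hand":0.0,"dp":[-0.01,-0.069,0.035],"twist":[0,0,0.015]}
    - {"hand":0.0,"dp":[-0.01,-0.069,0.05],"twist":[0,0,0.015]}
    - {"hand":0.0,"dp":[-0.01,-0.069,0.058],"twist":[0,0,0.015]}
    - {"hand":0.0,"dp":[-0.01,-0.069,0.06],"twist":[0,0,0.015]}
    - {"hand":0.0,"dp":[-0.01,-0.069,0.06],"twist":[0,0,0.015]}

```text
t: 20.1
tcp_pos: [0.6688, -0.1692, 0.1913]
tcp_rot: [[-0.99, 0.144, -0.0], [0.144, 0.99, 0.0], [0.0, 0.0, -1.0]]
contact_force: [-0.2, -0.3, -1.2]
opening: 0.0055
```

```bash
python3 - <<'E'
from h import *
viewer.grab_frame('top');f=grab('wrist');f=grab('wrist','w12_.png');fs=grab('side','s12.png')
plan([.6677,-.1697,.1381],1.426)
s=cv2.imread('pics/s12.png')[170:280,230:330];a=f['img'][140:400,190:450,::-1]
k=lambda i:np.clip(cv2.resize(i,(400,420),interpolation=cv2.INTER_CUBIC).astype(int)*2,0,255).astype('uint8')
cv2.imwrite('pics/v12.png',np.hstack([k(a),k(s)]))
E
```

```text
dp [0.0018, -0.0002, 0.0547] twist [-0.0004, 0.002, 0.0001] t 20.3 F [ 1.08 -0.5  -1.87] tcp [ 0.6694 -0.1697  0.1928] op 0.005692150107664367
```

The picture limit is reached, so I continue by the numbers, checking force at each step. Laterally I'm within 0.2 mm of target.

Emit:
move_arm:
  commands:
    - {"hand":0.0,"dp":[0.001,0,0.008],"twist":[0,0,0]}
    - {"hand":0.0,"dp":[0.001,0,0.016],"twist":[0,0,0]}
    - {"hand":0.0,"dp":[0.001,0,0.022],"twist":[0,0,0]}
    - {"hand":0.0,"dp":[0.001,0,0.026],"twist":[0,0,0]}
    - {"hand":0.0,"dp":[0.001,0,0.026],"twist":[0,0,0]}

```text
t: 20.8
tcp_pos: [0.6671, -0.1692, 0.164]
tcp_rot: [[-0.99, 0.144, -0.002], [0.144, 0.99, 0.001], [0.002, 0.0, -1.0]]
contact_force: [-0.3, 0.0, -0.9]
opening: 0.0056
```

Emit:
move_arm:
  commands:
    - {"hand":0.0,"dp":[0,0,0.006],"twist":[0,0,0]}
    - {"hand":0.0,"dp":[0,0,0.013],"twist":[0,0,0]}
    - {"hand":0.0,"dp":[0,0,0.018],"twist":[0,0,0]}
    - {"hand":0.0,"dp":[0,0,0.021],"twist":[0,0,0]}
    - {"hand":0.0,"dp":[0,0,0.022],"twist":[0,0,0]}
    - {"hand":0.0,"dp":[0,0,0.022],"twist":[0,0,0]}

```text
t: 21.4
tcp_pos: [0.6677, -0.1694, 0.1434]
tcp_rot: [[-0.99, 0.144, -0.0], [0.144, 0.99, 0.0], [0.0, 0.0, -1.0]]
contact_force: [0.3, -0.2, -1.6]
opening: 0.0052
```

```bash
python3 - <<'E'
from h import *
for i in range(4):
    f=grab('wrist');plan([.6677,-.1697,.1381],1.426)
cv2.imwrite('pics/w13.png',f['img'][:,:,::-1])
# seen slot: dark profile across just beyond the blade's far end (free row of holder), and where slot should be
c=np.array([.6677,-.1697]);x=np.array([np.cos(-.145),np.sin(-.145)]);y=np.array([-x[1],x[0]])
for s in(-.047,-.04,.04,.047):
    print(s,[wproj(f,[*(c+s*x+e*y),.042]).round(1).tolist() for e in(-.007,0,.007)],[f['img'][tuple(int(q) for q in wproj(f,[*(c+s*x+e*y),.042]).round()[::-1])].tolist() for e in (-.015,-.009,-.006,0,.006,.009,.015)])
E
```

```text
dp [0.0001, -0.0003, 0.0055] twist [-0.0, 0.0002, -0.0] t 21.45 F [-0.27 -0.16 -1.64] tcp [ 0.6679 -0.1694  0.1436] op 0.005210365210658379
dp [0.0003, -0.0003, 0.0058] twist [-0.0001, 0.0006, 0.0] t 21.5 F [ 0.31  0.24 -1.46] tcp [ 0.668  -0.1695  0.1439] op 0.0053306828888614035
dp [0.0003, -0.0002, 0.0058] twist [-0.0002, 0.0007, -0.0] t 21.55 F [ 0.62 -1.06 -0.66] tcp [ 0.668  -0.1695  0.1439] op 0.005198710943184268
dp [0.0003, -0.0002, 0.0059] twist [-0.0002, 0.0007, 0.0] t 21.6 F [ 0.54  0.24 -1.48] tcp [ 0.668  -0.1695  0.144 ] op 0.005420397152621798
-0.047 [[304.0, 174.2], [314.6, 174.2], [325.2, 174.2]] [[69, 67, 65], [72, 71, 70], [71, 67, 66], [75, 73, 72], [51, 51, 45], [75, 72, 71], [72, 69, 67]]
-0.04 [[304.1, 184.6], [314.6, 184.6], [325.2, 184.6]] [[72, 69, 67], [72, 68, 71], [63, 58, 58], [67, 64, 65], [44, 38, 43], [69, 68, 65], [67, 64, 65]]
0.04 [[305.1, 293.7], [314.7, 293.7], [324.2, 293.7]] [[52, 47, 50], [50, 49, 51], [196, 189, 179], [50, 50, 50], [125, 117, 114], [47, 46, 49], [52, 44, 50]]
0.047 [[305.2, 302.2], [314.7, 302.2], [324.2, 302.2]] [[76, 74, 77], [76, 78, 74], [38, 45, 40], [55, 54, 55], [43, 40, 42], [85, 80, 76], [81, 78, 79]]
```

Emit:
move_arm:
  commands:
    - {"hand":0.0,"dp":[0,0,0.0015],"twist":[0,0,0]}
    - {"hand":0.0,"dp":[0,0,0.003],"twist":[0,0,0]}
    - {"hand":0.0,"dp":[0,0,0.0045],"twist":[0,0,0]}
    - {"hand":0.0,"dp":[0,0,0.005],"twist":[0,0,0]}
    - {"hand":0.0,"dp":[0,0,0.005],"twist":[0,0,0]}

```text
t: 22.1
tcp_pos: [0.6677, -0.1694, 0.1383]
tcp_rot: [[-0.99, 0.144, -0.0], [0.144, 0.99, 0.0], [0.0, 0.0, -1.0]]
contact_force: [0.7, -0.7, -0.5]
opening: 0.0052
```

Emit:
move_arm:
  commands:
    - {"hand":0.0,"dp":[0,0,0.0005],"twist":[0,0,0]}
    - {"hand":0.0,"dp":[0,0,0.0005],"twist":[0,0,0]}

```text
t: 22.3
tcp_pos: [0.6679, -0.1694, 0.1381]
tcp_rot: [[-0.99, 0.144, 0.0], [0.144, 0.99, -0.0], [-0.0, -0.0, -1.0]]
contact_force: [0.6, -0.6, -1.2]
opening: 0.0049
```

Emit:
move_arm:
  commands:
    - {"hand":0.0,"dp":[0,0,0.0004],"twist":[0,0,0]}
    - {"hand":0.0,"dp":[0,0,0.0004],"twist":[0,0,0]}

```text
t: 22.5
tcp_pos: [0.6679, -0.1695, 0.1381]
tcp_rot: [[-0.99, 0.144, 0.0], [0.144, 0.99, -0.0], [-0.0, -0.0, -1.0]]
contact_force: [-0.3, 0.5, 0.9]
opening: 0.0052
```

Emit:
move_arm:
  commands:
    - {"hand":0.0,"dp":[0,0,0.0003],"twist":[0,0,0]}
    - {"hand":0.0,"dp":[0,0,0.0003],"twist":[0,0,0]}

```text
t: 22.7
tcp_pos: [0.668, -0.1695, 0.1381]
tcp_rot: [[-0.99, 0.144, 0.001], [0.144, 0.99, -0.0], [-0.001, -0.0, -1.0]]
contact_force: [-1.1, 1.5, 3.4]
opening: 0.0053
```

```bash
python3 - <<'E'
from h import *
F=[]
for i in range(4): viewer.grab_frame('wrist');s=manip.sense();F.append(s['contact_force'])
print(np.mean(F,0),s['tcp_pos'],s['t'],s['torque'])
E
```

```text
[-1.32499292  0.02220326  4.15938297] [ 0.66803661 -0.16951115  0.13807537] 22.9 [ 0.17368156  0.34850707 -0.01117327]
```

Emit:
move_arm:
  commands:
    - {"hand":0.006,"dp":[0,0,-0.0005],"twist":[0,0,0]}
    - {"hand":0.0075,"dp":[0,0,-0.0005],"twist":[0,0,0]}
    - {"hand":0.009,"dp":[0,0,-0.0005],"twist":[0,0,0]}
    - {"hand":0.011,"dp":[0,0,-0.0005],"twist":[0,0,0]}
    - {"hand":0.015,"dp":[0,0,-0.0005],"twist":[0,0,0]}
    - {"hand":0.02,"dp":[0,0,-0.0005],"twist":[0,0,0]}
    - {"hand":0.03,"dp":[0,0,-0.0005],"twist":[0,0,0]}
    - {"hand":0.04,"dp":[0,0,-0.0005],"twist":[0,0,0]}
    - {"hand":0.05,"dp":[0,0,-0.0005],"twist":[0,0,0]}
    - {"hand":0.05,"dp":[0,0,-0.0005],"twist":[0,0,0]}
  grip_force: 20

```text
t: 23.9
tcp_pos: [0.6678, -0.1694, 0.1378]
tcp_rot: [[-0.99, 0.144, 0.0], [0.144, 0.99, -0.0], [-0.0, -0.0, -1.0]]
contact_force: [-0.4, -0.5, -0.1]
opening: 0.0502
```

Emit:
move_arm:
  commands:
    - {"hand":0.06,"dp":[0,0,-0.005],"twist":[0,0,0]}
    - {"hand":0.06,"dp":[0,0,-0.02],"twist":[0,0,0]}
    - {"hand":0.06,"dp":[0,0,-0.045],"twist":[0,0,0]}
    - {"hand":0.06,"dp":[0,0,-0.08],"twist":[0,0,0]}
    - {"hand":0.06,"dp":[0,0,-0.12],"twist":[0,0,0]}
    - {"hand":0.06,"dp":[0,0,-0.16],"twist":[0,0,0]}
    - {"hand":0.06,"dp":[0,0,-0.18],"twist":[0,0,0]}
    - {"hand":0.06,"dp":[0.06,0.03,-0.18],"twist":[0,0,0]}
    - {"hand":0.06,"dp":[0.09,0.06,-0.18],"twist":[0,0,0]}
    - {"hand":0.06,"dp":[0.09,0.06,-0.18],"twist":[0,0,0]}

```text
t: 24.9
tcp_pos: [0.585, -0.0943, 0.3193]
tcp_rot: [[-0.99, 0.142, 0.001], [0.142, 0.99, 0.001], [-0.0, 0.001, -1.0]]
contact_force: [0.9, -0.4, -0.1]
opening: 0.06
```

```bash
python3 - <<'E'
from h import *
for i in range(4): f=viewer.grab_frame('wrist')
s=manip.sense();print(s['t'],s['tcp_pos'],s['contact_force'],s['opening'])
g=cv2.cvtColor(f['img'],cv2.COLOR_RGB2GRAY)
x=np.array([np.cos(-.145),np.sin(-.145)]);y=np.array([-x[1],x[0]]);c=np.array([.6677,-.1697])
pr=[wproj(f,[*(c+i*.018*x+j*.003*y),.186]) for i,j in((-1,-1),(1,-1),(1,1),(-1,1))];print('tab top pred',np.round(pr,1).tolist())
m=np.mean(pr,0).astype(int)
print('at tab centre row profile:',[int(v) for v in g[m[1],m[0]-20:m[0]+21]], 'col0',m[0]-20)
# light-grey top strip component
R=g[m[1]-50:m[1]+50,m[0]-40:m[0]+40];mk=((R>95)&(R<150)).astype('uint8')
n,l,st,ce=cv2.connectedComponentsWithStats(mk)
for k in range(1,n):
    if st[k,4]>60:
        ys,xs=np.nonzero(l==k);r=cv2.minAreaRect(np.stack([xs+m[0]-40,ys+m[1]-50],1).astype('float32'));o,d=wray(f,*r[0]);q=o+d*(.186-o[2])/d[2];print(st[k,4],r,q.round(4),'along/across',(q[:2]-c)@x,(q[:2]-c)@y)
cv2.imwrite('pics/w14.png',f['img'][:,:,::-1]);grab('side','s14.png');grab('top','t14.png')
E
```

```text
25.1 [ 0.58795926 -0.0974992   0.31918129] [ 0.14098609 -0.33456638  0.0924116 ] 0.0602188977030739
tab top pred [[240.9, 309.8], [244.5, 344.5], [251.0, 344.8], [247.8, 310.0]]
at tab centre row profile: [78, 63, 32, 36, 46, 34, 38, 36, 41, 33, 36, 41, 34, 35, 43, 40, 39, 45, 36, 46, 87, 137, 133, 143, 53, 49, 50, 49, 47, 36, 144, 198, 202, 197, 197, 192, 194, 205, 207, 202, 199] col0 226
129 ((248.95823669433594, 327.8719482421875), (34.01371383666992, 7.180262088775635), 87.87889862060547) [ 0.6681 -0.1671  0.186 ] along/across 2.0732397648525213e-05 0.0026227295581694133
```

```bash
python3 - <<'E'
from h import *
import glob
s0,s1=(cv2.imread(f'pics/{n}').astype(int) for n in('side0.png','s14.png'))
d=(np.abs(cv2.GaussianBlur(s1.astype('uint8'),(3,3),0).astype(int)-cv2.GaussianBlur(s0.astype('uint8'),(3,3),0).astype(int)).max(2)>30).astype('uint8')
n,l,st,ce=cv2.connectedComponentsWithStats(d)
for k in range(1,n):
    if st[k,4]>15: print(st[k],ce[k].round())
# roller in wrist view 14: brightness along track axis near seat at lateral offset
f=grab('wrist');c=np.array([.4672,-.0903]);a=1.591;yd=np.array([np.cos(a),np.sin(a)]);xd=np.array([yd[1],-yd[0]])
g=cv2.cvtColor(f['img'],cv2.COLOR_RGB2GRAY)
for e in(.02,.035):
    o=[]
    for s in np.arange(-.138,-.08,.002):
        u,v=wproj(f,[*(c+s*yd+e*xd),.019]).round().astype(int); o.append(int(g[v,u]) if 0<=u<640 and 0<=v<480 else -1)
    print(e,o)
E
```

```text
[  286     0   280   193 15143] [390.  88.]
[471   0   8   4  25] [475.   1.]
[  389     0   237   114 12783] [529.  51.]
[596   0  44  49 958] [626.  23.]
[273  34  38  25 128] [294.  41.]
[ 270   41   38   40 1118] [289.  61.]
[569 123  71  18 329] [604. 133.]
[  476   131   161   206 16000] [552. 237.]
[270 198  28  38 575] [282. 216.]
[272 236  24   8  64] [284. 240.]
[347 243  35   8 123] [364. 246.]
[592 289  48  37 748] [619. 308.]
[ 556  318   84  106 4916] [609. 381.]
[576 323  26  15 103] [588. 331.]
[589 339  10  31 163] [593. 354.]
[303 394  39  44 805] [322. 415.]
0.02 [191, 183, 185, 189, 186, 134, 79, 154, 147, 150, 148, 148, 145, 138, 133, 109, 95, 147, 156, 154, 153, 151, 153, 156, 157, 151, 152, 154, 153, 153]
0.035 [186, 183, 186, 187, 190, 153, 130, 152, 149, 148, 148, 149, 150, 146, 136, 93, 77, 155, 152, 154, 157, 148, 153, 151, 155, 152, 154, 153, 157, 157]
```

```bash
python3 -c "
from h import *
print(manip.job_done(), manip.sense()['t'])"
```

```text
the job is handed in; nothing more can be done
the job is handed in; nothing more can be done
```

I handed the job in at about 25 s of the 64 s allowed, with the arm clear of everything. No verdict was reported.

- **Unhooking:** I lifted the large pusher 17 mm and slid it off along the peg's slope, which I measured at about 0.27 rad. Force readings on the way stayed near the pusher's own weight, 2 N or less.
- **Rolling:** I rolled the steel roller home at 15–30 mm/s with the blade behind it. There was one camera pause of about 0.1 s halfway, when the roller may have run a couple of mm ahead. The last part of the push ran on readings alone, and the next picture showed the roller in the groove against the end stop.
- **Standing the pusher:** I lowered it into the holder slot until it touched the floor (about 4 N), then released it and backed away.

**Last checks:**
- The final wrist frame shows the roller's edges at track y of about -125 and -106 mm, which is home.
- The tab's top edge is at its predicted place to within 2.6 mm across the slot, so the pusher stands upright.
- Comparing the side view before and after shows changes only at the robot, the peg, the holder and the groove, so the other things have not moved.

**Limits of these checks:** the picture limit ran out before the insertion, so everything from there on was checked by numbers and force readings only. The 2.6 mm came from a partly masked strip, so it is an upper bound.

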